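Cam-latch the two halves of a counter tray

TASK

Join the two halves of the wooden counter tray: push the loose half along its runway until it meets the rubber buffers of the fixed half, then push the steel latch lever round anticlockwise (seen from above), about a quarter turn, until its claw has drawn the loose half in against its stop and the lever comes up firm, so that the tray stays clamped tight when you let go. Do not force the lever once it is firm, and leave the tins and the glue stick beside the tray where they stand.

Things in the scene. Friction and masses are not known exactly. Their poses are not given: they have to be found in the camera images.
- stand: fixed half, light wood: runway board 134 x 330 x 8 mm with two low lipped side rails (21 mm over the table, reaching 210 mm to -y) and a head 110 x 120 mm, 60 mm high. Origin on the table under the middle of the head's joint face (the plane y = 0); x across the runway, +y from the joint face into the head (the way the loose half must travel), z up
- stand_face (a point): middle of the joint face, 40 mm over the table, axes as the stand's. Two sprung rubber buffers stand 10 mm out of the face, 76 mm apart, and give 1 mm per 0.66 N together; between them a cork stop stands 0 to 4 mm out, screw-set differently each time and not reported, so the lever angle at which the clamp comes firm has to be felt
- tray: loose half, light wood, 96 x 110 mm on a 110 mm wide foot, 0.85 kg, front rail 52 mm and walls 46 mm high; slides on the 8 mm board, its foot under the rails' lips, 1 mm play a side. Origin under its centre, axes nearly as the stand's; front face at y = +55 mm. It starts 30 to 65 mm from the joint face, touches the buffers at 10 mm; the claw catches its pin from up to 14 mm
- tray_end (a point): middle of the loose half's rear outer face, 36 mm over the table: the place to push, towards the stand's +y
- keeper_pin (a point): upright steel keeper pin on the loose half's front rail, 10 mm thick, 12 mm behind its front face, top 84 mm over the table; this point is 72 mm over the table
- latch_pivot (a point): on the latch's vertical pivot, on top of the stand's head 18 mm behind the joint face, at lever mid-height, 89 mm over the table
- lever_push (a point): on the centre line of the latch lever, 85 mm from the pivot, at lever mid-height, 89 mm over the table. The lever is a steel bar 16 mm wide and 22 mm high (78 to 100 mm over the table) with a round 22 mm knob at its end, 104 mm from the pivot. Push it from its clockwise side.
- latch: steel latch: lever above, spiral claw below (64 to 75 mm over the table, reach 56 mm) that hooks round the pin's far side. Origin on the pivot, 60 mm over the table. Turn = its yaw less the stand's, anticlockwise; starts open at -0.25 to 0.1; lever points to its own x axis turned by -0.15. Draws the pin from 0.3 on, 10 mm per rad, 2 to 5 N at the lever; firm (past 10 N) somewhere in 1.3 to 1.9; stays where left
- ink_tin: small round tin, 62 mm across, 20 mm high, loose beside the runway; origin under its centre
- candle: round candle tin, 66 mm across, 28 mm high, loose beside the runway; origin under its centre
- glue_stick: glue stick standing upright on the far side of the runway, 27 mm thick, 96 mm high, loose; origin under its centre
Things that resemble listed ones, but are neither listed nor needed, are in the scene too. Leave any purple or red look-alike of the tray alone.

How it is judged (in metres and radians):
On the way, in this order (a step that is already met when the one before it is completed fails the run):
1. the loose half is pushed up to the buffers (within 14 mm of the joint face) while the latch is still open (y of tray in the frame of stand above -0.069 m and y of lever_push in the frame of stand below 0.035 m), for 0.1 s.
2. the claw has caught the keeper pin and is drawing it in (lever past 0.8 rad, joint gap under 11 mm) (y of lever_push in the frame of stand above 0.0694 m and y of tray in the frame of stand above -0.066 m), for 0.05 s.
At the end, for the whole second after the job is handed in: The loose half stands flat and in line on the runway (within 3 degrees), at rest, less than 6.5 mm from the joint face, and the closed latch (past 1.15 rad) holds it clamped: the claw pulls on the pin with more than 10 N (the buffers alone make at most 7 N) (y of lever_push in the frame of stand above 0.0895 m and y of tray in the frame of stand above -0.0615 m and contact force between latch and tray above 10 N and angle between the y axis of tray and the y axis of stand, either way round below 0.05 rad and angle between tray's own z axis and vertical below 0.05 rad and linear speed of tray below 0.01 m/s); the robot touches nothing.
It fails at once if the latch is forced: the robot presses on it with more than 45 N, or the claw pulls with more than 90 N (contact force between latch and tray above 90 N or contact force between any of the arm, the fingers and stand above 45 N).
It fails at once if a tin or the glue stick is moved by more than 15 mm or tipped (distance of any of ink_tin, candle, glue_stick from where it was at the start of the episode above 0.015 m or angle between any of ink_tin, candle, glue_stick's own z axis and vertical above 0.3 rad).
It also fails if it takes over 64 s, if anything falls off the work surface, if the arm or the gripper's body presses on something with over 40 N, if the wrist force passes 120 N, or if a joint passes its speed limit or range.

ROBOT

A 6-joint arm with a two-finger parallel gripper is mounted at the origin on a cart in front of the work surface, level with it; the furniture and walls round the work are solid. World frame = base frame: x ahead of the robot, y to its left, z up, the work surface at z = 0. Lengths are in m, angles in degrees, forces in N, time in s.
With the tool pointing down it reaches from about 0.375 to 0.9 m from the base axis. Payload 3.1 kg.
Tool frame: the origin (TCP) lies at the very end of the fingers, on their centre line; the grasp point (between the pads) lies 19 mm behind it (bot.tcp_to_grasp is the distance from the TCP to the grasp point, in m); z points along the fingers, y is the direction in which the jaws open and shut (so a half turn about z gives the same grasp; the last joint's range is limited). The gripper opens to 87 mm and grips with 3 to 60 N. Pads are 19 mm wide; open, the fingers measure 117 mm over their backs; the gripper's body (75 mm by 190 mm) begins 51 mm behind the grasp point.
Start: joints at [-81.732, 30.224, 82.088, -0, 67.689, -10.227], TCP at [0.198, -0.593, 0.223] pointing down, gripper open.
Joint ranges: [-176.69, 176.69], [-43.24, 126.21], [12.49, 139.97], [-82, 262], [0, 151.66], [-163.58, 163.58]. Speed limits (degrees/s): [159.86, 159.86, 180, 180, 180, 180].

INTERFACE

Orientations are given as a 3x3 rotation matrix whose columns are the frame's x, y, z axes.
In Python, from rig import telemetry, eyes, order, bot gives the robot as it stands. The module is installed in compiled form; this text tells all that it offers.
- The arm moves only by the tool servo_tool, never from a script. Its argument "targets" is a list of rows, each a list of 2 entries, a list of its own where there are three numbers: the shift along the tool's x, y, z in m, then the turn, a rotation vector about the tool's x, y, z in rad. In form: [[[tx, ty, tz], [wx, wy, wz]], ...]. A call has 1 to 12 rows; each row is the pose to reach, as a shift and turn from the pose commanded when the call began, along the tool's axes at that moment; what a row does not reach only later rows make up. A row lasts 1/8 s, in which the tool goes at most 62.5 mm and 10.7 degrees, less where a joint would pass 70% of its speed; a pose out of reach is approached as far as the arm can. A call with a gripper value outside its range is refused whole. "gripper" is the finger opening in m, from 0 to 0.087, set as the call begins (left out, the last holds). The fingers move at their own pace and stop on an object; the grip force is fixed at half the most. Time passes only in rows, so rows that repeat a pose let the fingers close. It gives the time, the measured TCP pose, the force and the opening at its end, in the units of the state.
- telemetry.read_state(): the state, without advancing time (a new reading comes with each control period).
- eyes.capture(name): name is "scene" or "top" or "wrist"; returns a dict with "pixels" (420x560x3 uint8, blue, green, red), "intrinsics" (3x3 intrinsics, pixels), "extrinsics" (4x4, takes a point from camera to world coordinates); the wrist camera has in their place "T_tool_cam" (4x4, takes a point from camera to tool coordinates, whose origin is the TCP and whose axes are the flange's). Camera axes: x right, y down, z forward; pixel columns grow to the right and rows downward; lengths in m; the calibration is good to about 2 mm. The wrist camera is an equidistant fisheye: a pixel r from the principal point sees the ray r / f radians off the axis. A picture is of the moment at which its call begins: read the wrist's pose just before it. There is no depth.
- order.hand_in(): hands the job in, once; it reports no verdict.
The state is a dict: "time_s": time; "joint_positions": joint angles; "qvel": joint speeds; "tau": joint torques, N m; "position": TCP position; "tcp_rot": TCP orientation; "force": force on the tool from outside, world axes, zero at the start; "moment": the same for the moment, N m; "opening": opening from 0.0 (shut) to 1.0 (fully open).
Only numpy, scipy, OpenCV 4.12 (cv2) and the standard library are available. Lean on these libraries where they do the work, as an engineer would, in place of code of your own. Each camera call takes 0.05 s, during which the arm holds its last target. There are 200 camera calls.

## Working session

There is one attempt and no reset: what is moved stays moved. The work goes in short steps, Python scripts to look and compute and a tool call to move; the robot and the scene stay as the last step left them, time stands still between calls to the robot, and variables do not carry over. Pictures are saved under pics/ and viewed, about 8 in all and at most 12, crops included, and the job is handed in when it is done.

Besides the shell and the picture viewer there is one more tool, called after "Emit:" by a JSON object that holds its "fn" and its "kwargs", one argument or row to a line. servo_tool: Moves the arm, as the interface text tells. Its arguments: {"type":"object","properties":{"targets":{"type":"array","items":{"type":"array"}},"gripper":{"type":"number"}},"required":["targets"]}

```bash
mkdir -p pics
python3 - <<'E'
from rig import telemetry, eyes
import cv2,numpy as np
s=telemetry.read_state(); print(s)
for n in("scene","top"):
    c=eyes.capture(n); cv2.imwrite(f"pics/{n}0.png",c["pixels"]); np.savez(f"{n}.npz",K=c["intrinsics"],T=c["extrinsics"]); print(c["intrinsics"],c["extrinsics"])
E
```

```text
{'time_s': 0.0, 'joint_positions': array([-8.17318418e+01,  3.02799661e+01,  8.21573167e+01,  1.50731869e-03,
        6.76894148e+01, -1.02261042e+01]), 'qvel': array([-0.05761222, -0.09425367, -0.01351137, -0.02700045,  0.06998597,
        0.0108432 ]), 'tau': array([-2.98668192e-04, -4.40042925e+01, -1.76594138e+01,  6.30257791e-02,
        5.83141192e-02, -1.68120514e-04]), 'position': array([ 0.19819493, -0.59195919,  0.22155576]), 'tcp_rot': array([[ 9.48358663e-01,  3.17199873e-01, -2.93911795e-04],
       [ 3.17199736e-01, -9.48356222e-01,  2.19180387e-03],
       [ 4.16506831e-04, -2.17184494e-03, -9.99997555e-01]]), 'force': array([ 0.26395636,  0.84437491, -0.67436616]), 'moment': array([-0.03050349, -0.02341427, -0.04524663]), 'opening': 0.9992024315566685}
[[393.81163369   0.         278.54214129]
 [  0.         393.81163369 211.72203224]
 [  0.           0.           1.        ]] [[-7.05996999e-01 -4.37360539e-01  5.57031414e-01 -7.04613414e-04]
 [-7.07979412e-01  4.56123989e-01 -5.39180914e-01  5.88956027e-01]
 [-1.82589351e-02 -7.75026880e-01 -6.31664425e-01  6.86015816e-01]
 [ 0.00000000e+00  0.00000000e+00  0.00000000e+00  1.00000000e+00]]
[[471.06438417   0.         275.68727651]
 [  0.         471.06438417 202.5430208 ]
 [  0.           0.           1.        ]] [[-0.00757106 -0.99601325  0.08888358  0.42092995]
 [-0.99984395  0.00612138 -0.01657107  0.0701905 ]
 [ 0.01596091 -0.08899517 -0.99590417  1.26543781]
 [ 0.          0.          0.          1.        ]]
```

View pics/top0.png

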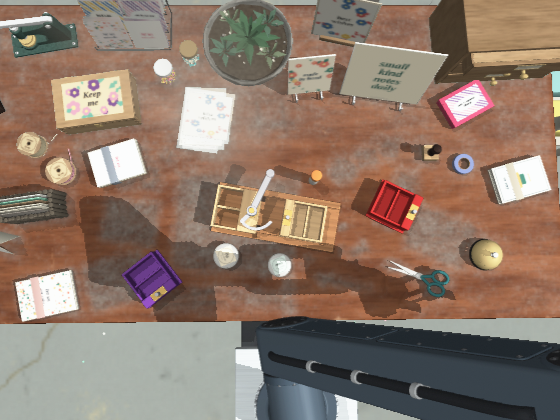

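View pics/scene0.png

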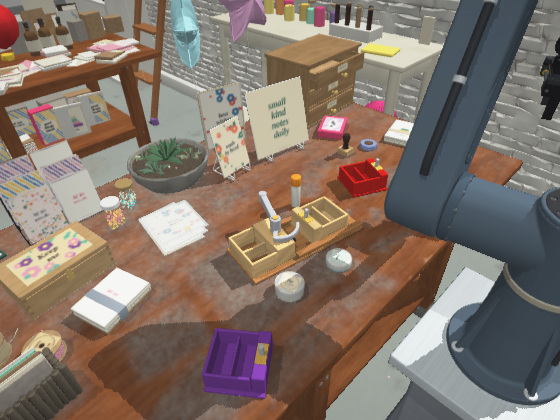

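The wooden assembly sits at about (275,215) in the top view: fixed head left at (240,208), loose half right at (305,220), white latch at (252,212) and its lever up to (270,174). Tins are at (227,256) and (279,265), and the glue stick at (316,177). The red (395,205) and purple (152,278) trays are look-alikes without a stand. I'll confirm in an enlarged crop.

Run:
```python
import cv2
a=cv2.imread("pics/top0.png")[160:285,200:350]
cv2.imwrite("pics/crop1.png",cv2.resize(a,None,fx=4.8,fy=4.8,interpolation=cv2.INTER_CUBIC))
```

```text
(no output)
```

View pics/crop1.png

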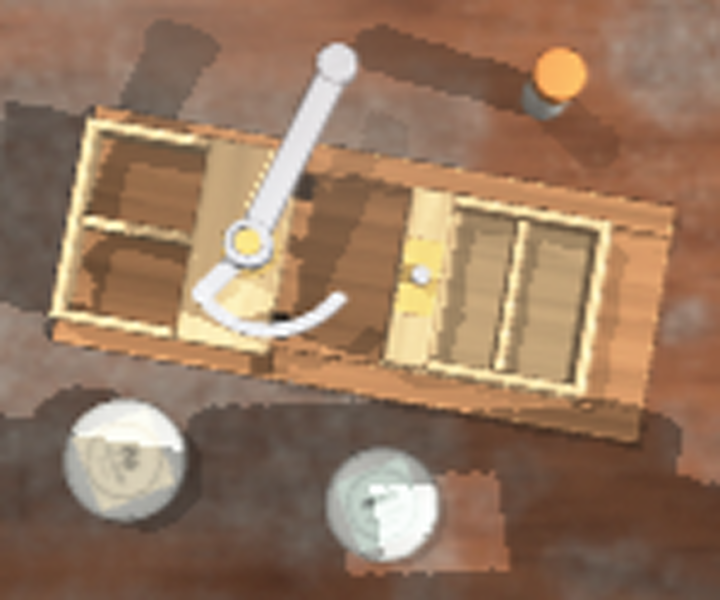

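```bash
cat > h.py <<'E'
import numpy as np
def px(u,v,z,cam="top"):
    d=np.load(f"{cam}.npz"); r=d["T"][:3,:3]@np.linalg.solve(d["K"],[u,v,1]); o=d["T"][:3,3]
    return o+r*(z-o[2])/r[2]
def cr(a,b,z): return px(200+(a+.5)/4.8-.5,160+(b+.5)/4.8-.5,z)
E
python3 - <<'E'
from h import *
P=dict(pivot=(247,241,.1),knob=(337,62,.1),pin=(421,274,.084),rearL=(609,222,.046),rearR=(582,391,.046),
 frL=(415,187,.052),frR=(387,362,.052),rail1=(675,208,.021),rail2=(640,438,.015),railh=(97,107,.021),glue=(560,72,.096),tin1=(125,460,.028),tin2=(383,505,.02),headL=(88,118,.06),headR=(55,318,.06))
Q={k:cr(*v) for k,v in P.items()}
for k,v in Q.items(): print(k,v.round(3))
for a,b in (("rearR","rearL"),("frR","frL"),("headR","headL"),("rail2","rail1")):
    d=Q[a]-Q[b]; print(a,np.degrees(np.arctan2(-d[1],-d[0])),np.linalg.norm(d))
d=Q["railh"]-Q["rail1"];print("rail yaw",np.degrees(np.arctan2(-d[0],d[1])))
d=Q["pivot"]-Q["pin"];print(np.degrees(np.arctan2(-d[0],d[1])))
d=Q["knob"]-Q["pivot"];print("lever",np.degrees(np.arctan2(d[1],d[0])),np.linalg.norm(d))
E
```

```text
pivot [0.507 0.112 0.1  ]
knob [0.6   0.065 0.1  ]
pin [0.491 0.022 0.084]
rearL [ 0.52  -0.082  0.046]
rearR [ 0.429 -0.066  0.046]
frL [0.539 0.023 0.052]
frR [0.445 0.039 0.052]
rail1 [ 0.53  -0.122  0.021]
rail2 [ 0.403 -0.101  0.015]
railh [0.588 0.198 0.021]
glue [ 0.595 -0.052  0.096]
tin1 [0.394 0.181 0.028]
tin2 [0.368 0.041 0.02 ]
headL [0.577 0.198 0.06 ]
headR [0.47  0.216 0.06 ]
rearR -10.031893013918777 0.09261506013561954
frR -9.59349111859281 0.09542315648370435
headR -9.106441529831836 0.1084282130093486
rail2 -9.385995814836658 0.1284991975675382
rail yaw -10.303300989748012
-10.477477822826959
lever -26.82414304053822 0.10432156927027786
```

Emit:
{"fn": "servo_tool", "kwargs": {
  "targets": [
    [[0.03,-0.03,0.0],[0,0,-0.1]],
    [[0.08,-0.07,0.0],[0,0,-0.25]],
    [[0.12,-0.11,0.01],[0,0,-0.4]],
    [[0.16,-0.15,0.02],[0,0,-0.55]],
    [[0.2,-0.19,0.03],[0,0,-0.7]],
    [[0.24,-0.23,0.04],[0,0,-0.85]],
    [[0.28,-0.27,0.05],[0,0,-1.0]],
    [[0.32,-0.31,0.06],[0,0,-1.07]],
    [[0.36,-0.345,0.07],[0,0,-1.07]],
    [[0.4,-0.37,0.07],[0,0,-1.07]],
    [[0.412,-0.378,0.07],[0,0,-1.07]],
    [[0.412,-0.378,0.07],[0,0,-1.07]]
  ],
  "gripper": 0
}}

```text
time_s: 1.6
position: [0.4692, -0.1032, 0.1524]
tcp_rot: [[0.175, 0.985, -0.0], [0.985, -0.175, -0.0], [-0.0, -0.0, -1.0]]
force: [0.1, -0.3, 0.1]
opening: 0.006
```

Emit:
{"fn": "servo_tool", "kwargs": {
  "targets": [
    [[0,0,0.05],[0,0,0]],
    [[0,0,0.09],[0,0,0]],
    [[0,0,0.117],[0,0,0]],
    [[0,0,0.117],[0,0,0]]
  ]
}}

```text
time_s: 2.1
position: [0.467, -0.1044, 0.0341]
tcp_rot: [[0.179, 0.984, -0.005], [0.984, -0.179, 0.002], [0.001, -0.005, -1.0]]
force: [-0.1, -0.3, 0.1]
opening: 0.004
```

Run:
```python
from rig import telemetry, eyes
import cv2,numpy as np
s=telemetry.read_state(); print(s["position"],s["force"])
c=eyes.capture("top"); a=c["pixels"][160:285,200:350]
cv2.imwrite("pics/crop2.png",cv2.resize(a,None,fx=4.8,fy=4.8,interpolation=cv2.INTER_CUBIC))
```

```text
[ 0.46699224 -0.10436555  0.03407397] [-0.1293841  -0.30961054  0.14906761]
```

View pics/crop2.png

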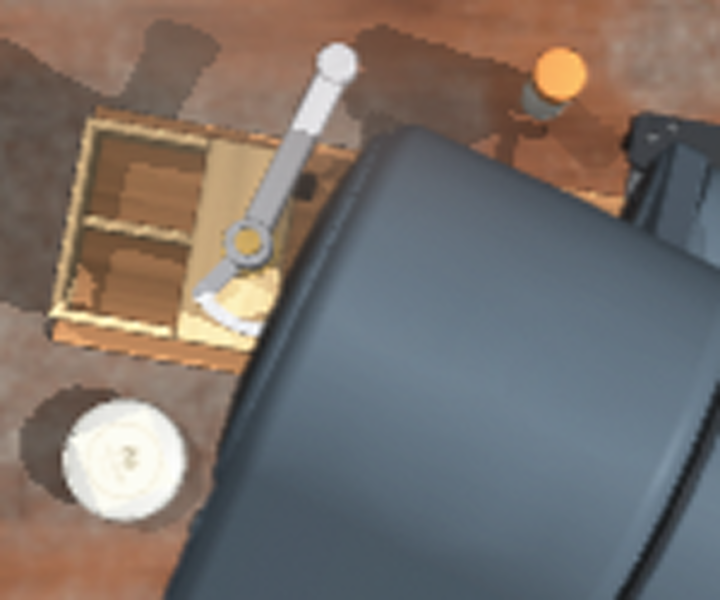

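The arm hides the tray and runway, but the lever (337,62) and glue stick (560,72) are unmoved. I'll push by force feedback.

Emit:
{"fn": "servo_tool", "kwargs": {
  "targets": [
    [[0.01,0,0],[0,0,0]],
    [[0.018,0,0],[0,0,0]],
    [[0.024,0,0],[0,0,0]],
    [[0.03,0,0],[0,0,0]],
    [[0.036,0,0],[0,0,0]],
    [[0.042,0,0],[0,0,0]]
  ]
}}

```text
time_s: 2.9
position: [0.4766, -0.0618, 0.0356]
tcp_rot: [[0.177, 0.984, 0.0], [0.984, -0.177, -0.0], [-0.0, 0.0, -1.0]]
force: [-0.5, -2.2, 1.1]
opening: 0.008
```

Emit:
{"fn": "servo_tool", "kwargs": {
  "targets": [
    [[0.005,0,0],[0,0,0]],
    [[0.01,0,0],[0,0,0]],
    [[0.015,0,0],[0,0,0]],
    [[0.018,0,0],[0,0,0]],
    [[0.021,0,0],[0,0,0]],
    [[0.021,0,0],[0,0,0]]
  ]
}}

```text
time_s: 3.65
position: [0.4801, -0.041, 0.0355]
tcp_rot: [[0.177, 0.984, -0.0], [0.984, -0.177, 0.001], [0.0, -0.0, -1.0]]
force: [-0.1, 0.2, -0.2]
opening: 0.006
```

Emit:
{"fn": "servo_tool", "kwargs": {
  "targets": [
    [[0.002,0,0],[0,0,0]],
    [[0.004,0,0],[0,0,0]],
    [[0.005,0,0],[0,0,0]],
    [[0.006,0,0],[0,0,0]]
  ]
}}

```text
time_s: 4.15
position: [0.4812, -0.0356, 0.0355]
tcp_rot: [[0.177, 0.984, -0.0], [0.984, -0.177, -0.0], [-0.0, -0.0, -1.0]]
force: [-0.1, -3.0, -1.1]
opening: 0.003
```

Emit:
{"fn": "servo_tool", "kwargs": {
  "targets": [
    [[0.001,0,0],[0,0,0]],
    [[0.002,0,0],[0,0,0]]
  ]
}}

```text
time_s: 4.4
position: [0.4816, -0.0338, 0.0355]
tcp_rot: [[0.177, 0.984, -0.0], [0.984, -0.177, -0.0], [-0.0, -0.0, -1.0]]
force: [-0.5, -3.0, -1.7]
opening: 0.005
```

Emit:
{"fn": "servo_tool", "kwargs": {
  "targets": [
    [[0.001,0,0],[0,0,0]],
    [[0.002,0,0],[0,0,0]]
  ]
}}

```text
time_s: 4.65
position: [0.482, -0.0318, 0.0355]
tcp_rot: [[0.177, 0.984, -0.0], [0.984, -0.177, -0.0], [-0.0, -0.0, -1.0]]
force: [-0.3, -4.7, -1.8]
opening: 0.006
```

Emit:
{"fn": "servo_tool", "kwargs": {
  "targets": [
    [[0.001,0,0],[0,0,0]],
    [[0.001,0,0],[0,0,0]],
    [[0.001,0,0],[0,0,0]]
  ]
}}

```text
time_s: 5.03
position: [0.4822, -0.0308, 0.0355]
tcp_rot: [[0.177, 0.984, -0.0], [0.984, -0.177, -0.0], [-0.0, -0.0, -1.0]]
force: [-0.8, -3.6, -2.1]
opening: 0.011
```

Emit:
{"fn": "servo_tool", "kwargs": {
  "targets": [
    [[-0.02,0,0],[0,0,0]],
    [[-0.06,0,0],[0,0,0]],
    [[-0.08,0,-0.05],[0,0,0]],
    [[-0.08,0,-0.11],[0,0,0]],
    [[-0.08,0,-0.12],[0,0,0]],
    [[-0.08,0,-0.12],[0,0,0]]
  ]
}}

```text
time_s: 5.78
position: [0.4682, -0.1088, 0.1561]
tcp_rot: [[0.177, 0.984, 0.002], [0.984, -0.177, 0.0], [0.0, 0.002, -1.0]]
force: [0.2, 0.7, -0.9]
opening: 0.0
```

Run:
```python
from rig import telemetry, eyes
import cv2,numpy as np
s=telemetry.read_state(); print(s["position"],s["force"])
c=eyes.capture("wrist"); cv2.imwrite("pics/w1.png",c["pixels"]); print(c["intrinsics"],c["T_tool_cam"])
np.savez("w.npz",K=c["intrinsics"],T=c["T_tool_cam"],R=s["tcp_rot"],p=s["position"])
c=eyes.capture("scene"); a=c["pixels"][170:310,210:370]
cv2.imwrite("pics/s2.png",cv2.resize(a,None,fx=4,fy=4,interpolation=cv2.INTER_CUBIC))
```

```text
[ 0.46822722 -0.10878355  0.15612306] [ 0.16933109  0.70125141 -0.94662363]
[[325.1922621    0.         280.56355154]
 [  0.         325.1922621  207.19840981]
 [  0.           0.           1.        ]] [[-4.90914346e-04 -9.66747028e-01 -2.55734126e-01  6.79410114e-02]
 [ 9.99999769e-01 -5.94580373e-04  3.28053892e-04 -9.66025486e-04]
 [-4.69199617e-04 -2.55733906e-01  9.66747097e-01 -1.62671004e-01]
 [ 0.00000000e+00  0.00000000e+00  0.00000000e+00  1.00000000e+00]]
```

View pics/s2.png

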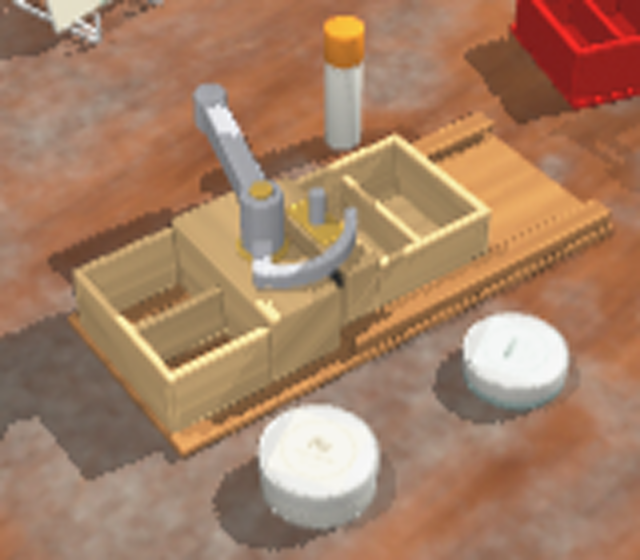

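View pics/w1.png

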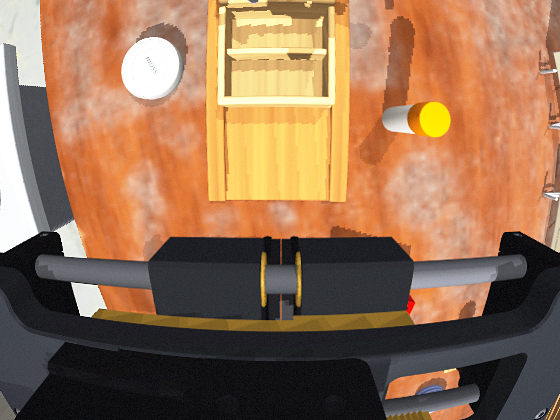

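The scene crop shows the loose half up against the head, with its pin (317,205) inside the open claw. The lever, tins and glue stick are undisturbed. In the wrist view, the tray's rear edge is at (275,104) and the glue stick at (430,120). Next I move to the lever's clockwise side.

Emit:
{"fn": "servo_tool", "kwargs": {
  "targets": [
    [[0.04,0.015,0],[0,0,0.07]],
    [[0.09,0.03,0],[0,0,0.15]],
    [[0.13,0.05,0],[0,0,0.22]],
    [[0.169,0.061,0],[0,0,0.29]],
    [[0.169,0.061,0.01],[0,0,0.29]],
    [[0.169,0.061,0.045],[0,0,0.29]],
    [[0.169,0.061,0.074],[0,0,0.29]],
    [[0.169,0.061,0.074],[0,0,0.29]],
    [[0.169,0.061,0.074],[0,0,0.29]]
  ]
}}

```text
time_s: 7.0
position: [0.5576, 0.0456, 0.0813]
tcp_rot: [[0.451, 0.892, -0.001], [0.892, -0.451, 0.0], [-0.0, -0.001, -1.0]]
force: [0.7, 0.2, 1.8]
opening: 0.005
```

Run:
```python
from h import *
from rig import telemetry
s=telemetry.read_state(); print(s["position"],s["force"],s["joint_positions"].round(1))
d=np.load("w.npz");K=d["K"]
for u,v,z in((275,105,.046),):
    a=np.array([u-K[0,2],v-K[1,2]]);r=np.linalg.norm(a);t=r/K[0,0]
    ray=d["R"]@d["T"][:3,:3]@np.r_[a/r*np.sin(t),np.cos(t)]; o=d["p"]+d["R"]@d["T"][:3,3]
    q=o+ray*(z-o[2])/ray[2]; print(q, "stand y",(q[:2]-[.504,.094])@[.175,.985])
# arc rows: pivot at tool coords (start), rotate about it
R=s["tcp_rot"];pt=(R.T@(np.array([.507,.112,s["position"][2]])-s["position"])); print("pivot in tool",pt)
```

```text
[0.55762493 0.04563336 0.08125799] [0.71643829 0.15350907 1.80697298] [-6.8 36.9 98.2 -0.  45.  20.1]
[ 0.47778355 -0.02596984  0.046     ] stand y -0.12275817278374629
pivot in tool [ 3.63621140e-02 -7.51345915e-02  6.47364763e-05]
```

Run:
```python
from h import *
f=lambda a,b,z: px(210+(a+.5)/4-.5,170+(b+.5)/4-.5,z,"scene")
for n,q in(("pin",f(317,191,.084)),("pivot",f(262,189,.1)),("rearR",f(490,212,.046)),("rearL",f(397,137,.046)),("glue",f(344,26,.096)),("knob",f(209,96,.1))):
    w=q[:2]-[.504,.094]; print(n,q.round(3),(w@[.985,-.175]).round(4),(w@[.175,.985]).round(4))
```

```text
pin [0.497 0.073 0.084] -0.0028 -0.0217
pivot [0.508 0.108 0.1  ] 0.002 0.0142
rearR [ 0.437 -0.019  0.046] -0.0457 -0.1231
rearL [ 0.529 -0.036  0.046] 0.0475 -0.1233
glue [ 0.593 -0.052  0.096] 0.1133 -0.1284
knob [0.597 0.067 0.1  ] 0.0962 -0.0103
```

Emit:
{"fn": "servo_tool", "kwargs": {
  "targets": [
    [[0.006,0,0],[0,0,0]],
    [[0.012,0,0],[0,0,0]],
    [[0.016,0,0],[0,0,0]],
    [[0.019,0,0],[0,0,0]],
    [[0.019,0,0],[0,0,0]]
  ]
}}

```text
time_s: 7.62
position: [0.5667, 0.0634, 0.0817]
tcp_rot: [[0.451, 0.893, 0.0], [0.893, -0.451, 0.0], [0.0, 0.0, -1.0]]
force: [-0.1, 0.5, 0.0]
opening: 0.003
```

Emit:
{"fn": "servo_tool", "kwargs": {
  "targets": [
    [[0.0038,0.0008,0],[0,0,-0.05]],
    [[0.0076,0.0014,0],[0,0,-0.1]],
    [[0.0114,0.0018,0],[0,0,-0.15]],
    [[0.0153,0.002,0],[0,0,-0.2]],
    [[0.0191,0.002,0],[0,0,-0.25]],
    [[0.023,0.0018,0],[0,0,-0.3]]
  ]
}}

```text
time_s: 8.38
position: [0.5777, 0.0827, 0.0813]
tcp_rot: [[0.165, 0.986, -0.002], [0.986, -0.165, -0.0], [-0.001, -0.002, -1.0]]
force: [-1.2, -1.1, 0.7]
opening: 0.002
```

Emit:
{"fn": "servo_tool", "kwargs": {
  "targets": [
    [[0.0038,0.0008,0],[0,0,-0.05]],
    [[0.0076,0.0014,0],[0,0,-0.1]],
    [[0.0114,0.0018,0],[0,0,-0.15]],
    [[0.0153,0.002,0],[0,0,-0.2]],
    [[0.0191,0.002,0],[0,0,-0.25]],
    [[0.023,0.0018,0],[0,0,-0.3]]
  ]
}}

```text
time_s: 9.12
position: [0.5832, 0.1049, 0.0812]
tcp_rot: [[-0.133, 0.991, -0.002], [0.991, 0.133, -0.0], [-0.0, -0.002, -1.0]]
force: [-0.7, -1.7, -0.2]
opening: 0.007
```

Emit:
{"fn": "servo_tool", "kwargs": {
  "targets": [
    [[0.0038,0.0008,0],[0,0,-0.05]],
    [[0.0076,0.0014,0],[0,0,-0.1]],
    [[0.0114,0.0018,0],[0,0,-0.15]],
    [[0.0153,0.002,0],[0,0,-0.2]],
    [[0.0191,0.002,0],[0,0,-0.25]],
    [[0.023,0.0018,0],[0,0,-0.3]]
  ]
}}

```text
time_s: 9.88
position: [0.5821, 0.1279, 0.0811]
tcp_rot: [[-0.42, 0.907, -0.002], [0.907, 0.42, -0.001], [0.0, -0.002, -1.0]]
force: [-0.3, -1.9, -0.3]
opening: -0.0
```

Run:
```python
from rig import telemetry, eyes
import cv2
print(telemetry.read_state()["force"])
c=eyes.capture("scene"); a=c["pixels"][170:310,210:370]
cv2.imwrite("pics/s3.png",cv2.resize(a,None,fx=4,fy=4,interpolation=cv2.INTER_CUBIC))
```

```text
[-0.25518126 -1.88822096 -0.32023748]
```

View pics/s3.png

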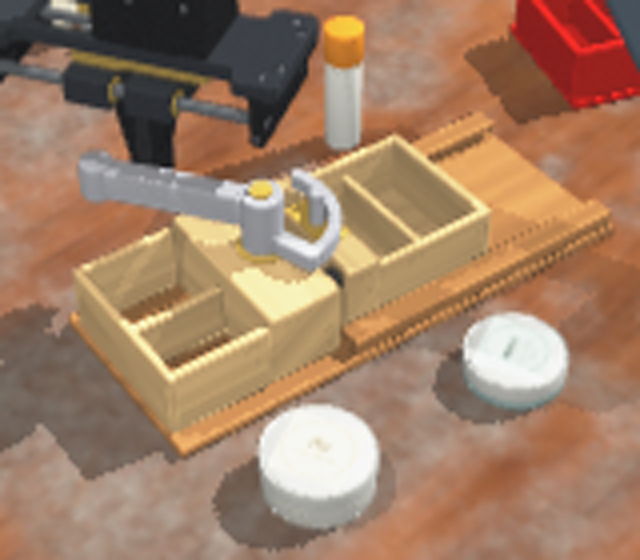

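The claw now encloses the pin at (310,200) and the lever has turned to about 0.75 rad. I'll carry on, with smaller steps near the firm point.

Emit:
{"fn": "servo_tool", "kwargs": {
  "targets": [
    [[0.0038,0.0008,0],[0,0,-0.05]],
    [[0.0076,0.0014,0],[0,0,-0.1]],
    [[0.0114,0.0018,0],[0,0,-0.15]],
    [[0.0153,0.002,0],[0,0,-0.2]]
  ]
}}

```text
time_s: 10.42
position: [0.5781, 0.1417, 0.0812]
tcp_rot: [[-0.592, 0.806, -0.001], [0.806, 0.592, -0.002], [-0.001, -0.002, -1.0]]
force: [-0.1, -4.7, -0.9]
opening: 0.006
```

Emit:
{"fn": "servo_tool", "kwargs": {
  "targets": [
    [[0.0038,0.0008,0],[0,0,-0.05]],
    [[0.0076,0.0014,0],[0,0,-0.1]],
    [[0.0114,0.0018,0],[0,0,-0.15]],
    [[0.0153,0.002,0],[0,0,-0.2]]
  ]
}}

```text
time_s: 10.92
position: [0.5711, 0.1548, 0.0813]
tcp_rot: [[-0.741, 0.672, 0.0], [0.672, 0.741, -0.003], [-0.002, -0.002, -1.0]]
force: [1.9, -5.6, -0.8]
opening: 0.008
```

Emit:
{"fn": "servo_tool", "kwargs": {
  "targets": [
    [[0.0038,0.0008,0],[0,0,-0.05]],
    [[0.0076,0.0014,0],[0,0,-0.1]]
  ]
}}

```text
time_s: 11.18
position: [0.5672, 0.161, 0.0814]
tcp_rot: [[-0.804, 0.595, 0.002], [0.595, 0.804, -0.002], [-0.003, -0.001, -1.0]]
force: [1.9, -5.1, -1.5]
opening: 0.001
```

Emit:
{"fn": "servo_tool", "kwargs": {
  "targets": [
    [[0.002,0.0004,0],[0,0,-0.025]],
    [[0.0038,0.0008,0],[0,0,-0.05]]
  ]
}}

```text
time_s: 11.42
position: [0.5646, 0.164, 0.0814]
tcp_rot: [[-0.832, 0.555, 0.002], [0.555, 0.832, -0.002], [-0.003, -0.001, -1.0]]
force: [1.9, -4.9, -1.6]
opening: 0.008
```

Emit:
{"fn": "servo_tool", "kwargs": {
  "targets": [
    [[0.002,0.0004,0],[0,0,-0.025]],
    [[0.002,0.0004,0],[0,0,-0.025]]
  ]
}}

```text
time_s: 11.68
position: [0.5631, 0.1659, 0.0815]
tcp_rot: [[-0.845, 0.535, 0.002], [0.535, 0.845, -0.001], [-0.002, -0.0, -1.0]]
force: [2.2, -4.9, -1.4]
opening: 0.009
```

Emit:
{"fn": "servo_tool", "kwargs": {
  "targets": [
    [[0.002,0.0004,0],[0,0,-0.025]],
    [[0.002,0.0004,0],[0,0,-0.025]]
  ]
}}

```text
time_s: 11.92
position: [0.5617, 0.1675, 0.0816]
tcp_rot: [[-0.858, 0.513, 0.002], [0.513, 0.858, -0.001], [-0.002, -0.0, -1.0]]
force: [2.0, -4.6, -1.7]
opening: 0.004
```

Emit:
{"fn": "servo_tool", "kwargs": {
  "targets": [
    [[0.002,0.0004,0],[0,0,-0.025]],
    [[0.002,0.0004,0],[0,0,-0.025]]
  ]
}}

```text
time_s: 12.18
position: [0.5604, 0.1689, 0.0816]
tcp_rot: [[-0.871, 0.491, 0.002], [0.491, 0.871, -0.001], [-0.003, 0.0, -1.0]]
force: [2.8, -4.0, -1.7]
opening: 0.003
```

Emit:
{"fn": "servo_tool", "kwargs": {
  "targets": [
    [[0.002,0.0004,0],[0,0,-0.025]],
    [[0.002,0.0004,0],[0,0,-0.025]]
  ]
}}

```text
time_s: 12.42
position: [0.559, 0.1702, 0.0816]
tcp_rot: [[-0.883, 0.47, 0.002], [0.47, 0.883, -0.001], [-0.003, 0.0, -1.0]]
force: [2.4, -4.2, -2.3]
opening: 0.003
```

Emit:
{"fn": "servo_tool", "kwargs": {
  "targets": [
    [[0.002,0.0004,0],[0,0,-0.025]],
    [[0.002,0.0004,0],[0,0,-0.025]]
  ]
}}

```text
time_s: 12.68
position: [0.5575, 0.1716, 0.0816]
tcp_rot: [[-0.894, 0.447, 0.003], [0.447, 0.894, -0.001], [-0.003, 0.0, -1.0]]
force: [2.6, -4.8, -2.4]
opening: 0.005
```

Emit:
{"fn": "servo_tool", "kwargs": {
  "targets": [
    [[0.002,0.0004,0],[0,0,-0.025]],
    [[0.002,0.0004,0],[0,0,-0.025]]
  ]
}}

```text
time_s: 12.92
position: [0.5559, 0.1729, 0.0816]
tcp_rot: [[-0.905, 0.425, 0.003], [0.425, 0.905, -0.001], [-0.003, 0.0, -1.0]]
force: [3.0, -4.4, -2.5]
opening: 0.004
```

Emit:
{"fn": "servo_tool", "kwargs": {
  "targets": [
    [[0.002,0.0004,0],[0,0,-0.025]],
    [[0.002,0.0004,0],[0,0,-0.025]]
  ]
}}

```text
time_s: 13.18
position: [0.5544, 0.1742, 0.0817]
tcp_rot: [[-0.916, 0.402, 0.003], [0.402, 0.916, -0.001], [-0.003, 0.0, -1.0]]
force: [2.8, -4.6, -1.9]
opening: 0.006
```

Emit:
{"fn": "servo_tool", "kwargs": {
  "targets": [
    [[0.002,0.0004,0],[0,0,-0.025]],
    [[0.002,0.0004,0],[0,0,-0.025]]
  ]
}}

```text
time_s: 13.42
position: [0.5529, 0.1753, 0.0817]
tcp_rot: [[-0.925, 0.379, 0.003], [0.379, 0.925, -0.001], [-0.003, 0.001, -1.0]]
force: [3.7, -4.5, -1.9]
opening: 0.005
```

Emit:
{"fn": "servo_tool", "kwargs": {
  "targets": [
    [[0.002,0.0004,0],[0,0,-0.025]],
    [[0.002,0.0004,0],[0,0,-0.025]]
  ]
}}

```text
time_s: 13.68
position: [0.5514, 0.1764, 0.0817]
tcp_rot: [[-0.934, 0.356, 0.004], [0.356, 0.935, -0.001], [-0.004, 0.001, -1.0]]
force: [3.1, -4.6, -2.2]
opening: 0.007
```

Emit:
{"fn": "servo_tool", "kwargs": {
  "targets": [
    [[0.002,0.0004,0],[0,0,-0.025]],
    [[0.002,0.0004,0],[0,0,-0.025]]
  ]
}}

```text
time_s: 13.92
position: [0.5498, 0.1775, 0.0817]
tcp_rot: [[-0.943, 0.333, 0.004], [0.333, 0.943, -0.001], [-0.004, 0.001, -1.0]]
force: [3.8, -4.3, -2.5]
opening: 0.005
```

Emit:
{"fn": "servo_tool", "kwargs": {
  "targets": [
    [[0.002,0.0004,0],[0,0,-0.025]],
    [[0.002,0.0004,0],[0,0,-0.025]]
  ]
}}

```text
time_s: 14.18
position: [0.5482, 0.1786, 0.0818]
tcp_rot: [[-0.951, 0.309, 0.005], [0.309, 0.951, -0.001], [-0.004, 0.001, -1.0]]
force: [4.4, -3.4, -1.8]
opening: 0.006
```

Emit:
{"fn": "servo_tool", "kwargs": {
  "targets": [
    [[0.002,0.0004,0],[0,0,-0.025]],
    [[0.002,0.0004,0],[0,0,-0.025]]
  ]
}}

```text
time_s: 14.42
position: [0.5466, 0.1796, 0.0818]
tcp_rot: [[-0.959, 0.285, 0.005], [0.285, 0.959, -0.001], [-0.005, 0.001, -1.0]]
force: [4.3, -4.4, -2.9]
opening: 0.006
```

Emit:
{"fn": "servo_tool", "kwargs": {
  "targets": [
    [[0.002,0.0004,0],[0,0,-0.025]],
    [[0.002,0.0004,0],[0,0,-0.025]]
  ]
}}

```text
time_s: 14.68
position: [0.5454, 0.1805, 0.0818]
tcp_rot: [[-0.965, 0.261, 0.006], [0.261, 0.965, -0.001], [-0.006, 0.001, -1.0]]
force: [5.1, -4.4, -3.3]
opening: 0.007
```

Emit:
{"fn": "servo_tool", "kwargs": {
  "targets": [
    [[0.001,0.0002,0],[0,0,-0.013]],
    [[0.001,0.0002,0],[0,0,-0.013]]
  ]
}}

```text
time_s: 14.92
position: [0.545, 0.1807, 0.0818]
tcp_rot: [[-0.969, 0.248, 0.007], [0.248, 0.969, -0.001], [-0.007, 0.001, -1.0]]
force: [6.0, -5.7, -4.5]
opening: 0.006
```

Emit:
{"fn": "servo_tool", "kwargs": {
  "targets": [
    [[0.001,0.0002,0],[0,0,-0.013]],
    [[0.001,0.0002,0],[0,0,-0.013]]
  ]
}}

```text
time_s: 15.18
position: [0.5445, 0.1811, 0.0819]
tcp_rot: [[-0.972, 0.236, 0.008], [0.236, 0.972, -0.001], [-0.008, 0.001, -1.0]]
force: [7.7, -4.7, -3.2]
opening: 0.006
```

Emit:
{"fn": "servo_tool", "kwargs": {
  "targets": [
    [[0.001,0.0002,0],[0,0,-0.013]],
    [[0.001,0.0002,0],[0,0,-0.013]]
  ]
}}

```text
time_s: 15.42
position: [0.5443, 0.1813, 0.0819]
tcp_rot: [[-0.975, 0.223, 0.009], [0.223, 0.975, -0.001], [-0.009, 0.001, -1.0]]
force: [7.3, -6.6, -4.7]
opening: 0.004
```

Emit:
{"fn": "servo_tool", "kwargs": {
  "targets": [
    [[0.001,0.0002,0],[0,0,-0.005]],
    [[0.001,0.0002,0],[0,0,-0.005]]
  ]
}}

```text
time_s: 15.68
position: [0.5441, 0.1815, 0.082]
tcp_rot: [[-0.976, 0.218, 0.011], [0.218, 0.976, -0.002], [-0.011, 0.001, -1.0]]
force: [8.5, -6.6, -6.2]
opening: 0.008
```

Emit:
{"fn": "servo_tool", "kwargs": {
  "targets": [
    [[0.001,0.0002,0],[0,0,-0.005]],
    [[0.001,0.0002,0],[0,0,-0.005]]
  ]
}}

```text
time_s: 15.92
position: [0.5436, 0.1817, 0.082]
tcp_rot: [[-0.977, 0.213, 0.012], [0.213, 0.977, -0.002], [-0.012, 0.001, -1.0]]
force: [9.6, -6.5, -6.1]
opening: 0.004
```

Emit:
{"fn": "servo_tool", "kwargs": {
  "targets": [
    [[0.001,0.0002,0],[0,0,-0.005]],
    [[0.001,0.0002,0],[0,0,-0.005]]
  ]
}}

```text
time_s: 16.18
position: [0.5433, 0.1819, 0.082]
tcp_rot: [[-0.978, 0.208, 0.013], [0.208, 0.978, -0.002], [-0.013, 0.001, -1.0]]
force: [9.9, -8.9, -7.5]
opening: 0.01
```

Emit:
{"fn": "servo_tool", "kwargs": {
  "targets": [
    [[0.001,0.0002,0],[0,0,-0.005]],
    [[0.001,0.0002,0],[0,0,-0.005]]
  ]
}}

```text
time_s: 16.42
position: [0.5431, 0.1821, 0.082]
tcp_rot: [[-0.979, 0.203, 0.014], [0.203, 0.979, -0.002], [-0.014, 0.001, -1.0]]
force: [11.7, -9.4, -7.9]
opening: 0.004
```

The lever is firm: about 13 N at 75 mm, with almost no further travel. I'm letting go.

Emit:
{"fn": "servo_tool", "kwargs": {
  "targets": [
    [[-0.005,0,0],[0,0,0]],
    [[-0.02,0,0],[0,0,0]],
    [[-0.04,0,0],[0,0,0]],
    [[-0.05,0,-0.05],[0,0,0]],
    [[-0.05,0,-0.11],[0,0,0]],
    [[-0.05,-0.05,-0.15],[0,0,0]],
    [[-0.09,-0.05,-0.15],[0,0,0]],
    [[-0.14,-0.05,-0.15],[0,0,0]],
    [[-0.14,-0.05,-0.15],[0,0,0]]
  ]
}}

```text
time_s: 17.55
position: [0.666, 0.106, 0.2313]
tcp_rot: [[-0.979, 0.205, 0.002], [0.205, 0.979, 0.001], [-0.002, 0.001, -1.0]]
force: [-1.1, -0.2, -0.5]
opening: 0.008
```

Run:
```python
from rig import telemetry, eyes
import cv2
s=telemetry.read_state();print(s["position"],s["force"])
c=eyes.capture("scene"); a=c["pixels"][170:310,210:370]
cv2.imwrite("pics/s4.png",cv2.resize(a,None,fx=4,fy=4,interpolation=cv2.INTER_CUBIC))
```

```text
[0.66595515 0.10595925 0.23128158] [-1.08506682 -0.22291612 -0.54085207]
```

View pics/s4.png

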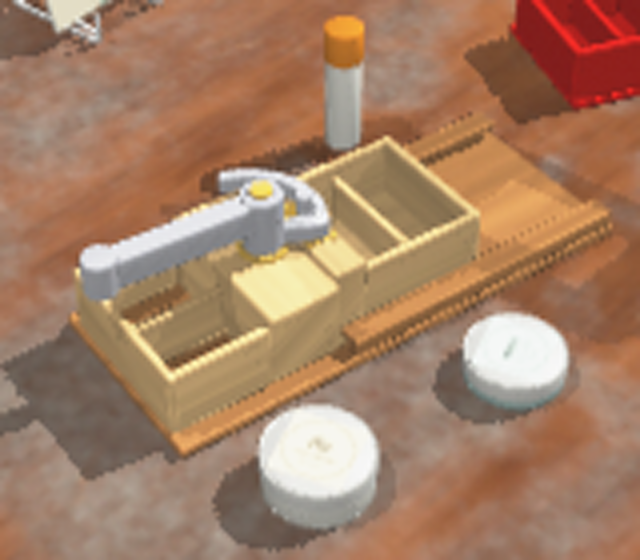

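Run:
```python
from h import *
f=lambda a,b,z: px(210+(a+.5)/4-.5,170+(b+.5)/4-.5,z,"scene")
Q={}
for n,q in(("pivot",f(262,189,.1)),("rearR",f(479,212,.046)),("rearL",f(387,137,.046)),("knob",f(101,256,.1)),("glue",f(344,26,.096))):
    w=q[:2]-[.504,.094]; Q[n]=np.r_[w@[.985,-.175],w@[.175,.985]]; print(n,Q[n].round(4))
d=Q["knob"]-Q["pivot"]; print("turn",np.arctan2(d[1],d[0])+.15)
```

```text
pivot [0.002  0.0142]
rearR [-0.0417 -0.1176]
rearL [ 0.0514 -0.118 ]
knob [0.0068 0.1188]
glue [ 0.1133 -0.1284]
turn 1.6741380742257277
```

```bash
python3 -c "
from rig import order
print(order.hand_in())"
```

```text
the job is handed in; nothing more can be done
None
```

I joined the two halves and handed the job in at about 18 s of the 64 s allowed. No verdict was reported.

**What I did:** I pushed the loose half about 50 mm along the runway until the push force rose to about 4.7 N at the buffers. I then swung the lever anticlockwise from about -0.14 rad to about 1.68 rad. It took a steady 4–5 N, then came firm at about 13 N with almost no further travel, so I stopped and backed the arm clear.

**Last checks, from one scene picture after letting go:**
- **Lever:** it stayed at about 1.67 rad.
- **Loose half:** it was drawn in by a further 5 mm or so and is square to the runway.
- **Joint gap:** I estimate about 4 mm, against the 6.5 mm limit. That uses a 3.8 mm correction taken from where the pivot appeared; the uncorrected reading would give about 8 mm.
- **Tins and glue stick:** they did not visibly move.
- **Robot:** the arm stands clear of everything.

**What disagreed or could not be checked:**
- **Gap at the buffers:** different methods put it between 6 and 13 mm. All were under the 14 mm limit, and the rise in push force supports contact.
- **Claw pull on the pin:** I could not measure this directly and inferred it from the firm lever.

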